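Find the balance point of a loaded bar

ROBOT

A 6-joint arm with a two-finger parallel gripper is mounted at the origin on a cart in front of the work surface, level with it; the furniture and walls round the work are solid. World frame = base frame: x ahead of the robot, y to its left, z up, the work surface at z = 0. Lengths are in m, angles in degrees, forces in N, time in s.
With the tool pointing down it reaches from about 0.4 to 0.825 m from the base axis. Payload 7 kg.
Tool frame: the origin (TCP) lies midway between the tips of the shut fingers; the grasp point (between the pads) lies 19 mm behind it; z points along the fingers, y is the line along which they close (so a half turn about z gives the same grasp; the last joint's range is limited). The gripper opens to 88 mm and grips with 3 to 60 N. Pads are 19 mm wide; open, the fingers measure 130 mm over their backs; the gripper's body (78 mm by 193 mm) begins 47 mm behind the grasp point.
Start: joints at [88.184, 20.546, 0.682, 0, -70.136, -16.507], TCP at [0.212, 0.641, 0.227] pointing down, gripper open.
Joint ranges: [-176.03, 176.03], [-82.01, 121.73], [-58.28, 71.71], [-173.87, 95.51], [-174.79, -0.11], [-173.66, 173.66]. Speed limits (degrees/s): [136.94, 136.94, 172.46, 180, 180, 180].

INTERFACE

Orientations are given as [roll, pitch, yaw] about the fixed x, y, z axes, in that order (R = Rz(yaw) Ry(pitch) Rx(roll)).
In Python, from plant import ctrl gives the robot as it stands.
- The arm moves only by the tool step_arm, never from a script. Its argument "rows" is a list of rows, each a list of 3 entries, a list of its own where there are three numbers: the closure, from 0 (fully open) to 1 (shut), then the shift along the world's x, y, z in mm, then the turn, a rotation vector about the world's x, y, z in rad. A call has exactly 5 rows; each row is the pose to reach, as a shift and turn from the pose commanded when the call began; what a row does not reach only later rows make up. A row lasts 1/12 s, in which the tool goes at most 41.7 mm and 7.16 degrees, less where a joint would pass 70% of its speed; a pose out of reach is approached as far as the arm can. A call with a gripper value outside its range is refused whole. The fingers move at their own pace and stop on an object; the grip force is fixed at half the most. Time passes only in rows, so rows that repeat a pose let the fingers close, or fill a call up. It gives the time, the measured TCP pose, the force, the opening and the grip force at its end, in the units of the state.
- ctrl.get_obs(): the state, without advancing time (a new reading comes with each control period).
- ctrl.snapshot(name): name is "scene" or "top" or "wrist"; returns the picture (420x560x3 uint8, red, green, blue); there is no depth.
- ctrl.camera_model(name): a dict with "intrinsics" (3x3 intrinsics, pixels), "distortion" ([k1, k2, p1, p2, k3] as OpenCV has them; the pictures are not rectified), "R" (3x3) and "t" (3): a world point X has camera coordinates R X + t. Camera axes: x right, y down, z forward; pixel columns grow to the right and rows downward; lengths in m; the calibration is good to about 2 mm. A picture is of the moment at which its call begins: read the wrist's pose just before it. camera_model takes no time and is no camera call; for the wrist camera it gives the pose at the moment of the call.
- ctrl.close_job(): hands the job in; it is judged then, once.
The state is a dict: "clock": time; "joint_pos": joint angles; "qvel": joint speeds; "tau": joint torques, N m; "tool_pos": TCP position; "orientation": TCP orientation; "force": force on the tool from outside, world axes, zero at the start; "moment": the same for the moment, N m; "opening": finger opening in m; "gripper_force": force on a finger pad.
Only numpy, scipy, OpenCV 4.12 (cv2) and the standard library are available. Lean on these libraries where they do the work, as an engineer would, in place of code of your own. Each camera call takes 0.05 s, during which the arm holds its last target. There are 200 camera calls.

TASK

This wooden bar is loaded inside, and I want to hang it as an arm of a mobile, so I need to know where it balances. Gently lay it across the raised steel edge of the balance stand by its middle and let go so that it tips and shows its heavy end; then shift it along the edge until it lies level on the edge alone, all by itself, and leave it there. Do not press it hard on the edge, and leave the stapler, the tin and the eraser alone.

Things in the scene. Friction and masses are not known exactly. Their poses are not given: they have to be found in the camera images.
- bar_mid (a point): middle of the loose, plain light wooden bar, half-way up; bar 300 long, 26 wide, 18 high, a dark band at each end, 0.25 to 0.4 kg. x along its length, y across, z up as it lies flat. Its centre of mass lies on the length axis, 20 to 47 mm from the middle, towards an end that cannot be told by looking
- edge (a point): middle of the flat top of the stand's steel edge, 60 mm above the desk. The top is 10 mm wide (along x) and 18 mm long (along y). x runs along the stand's base, as the bar is to lie; z up. On its rubber mount it gives 1 mm per 5 N downwards and 0.6 N m/rad about y. A bar laid here out of balance tips about 0.10 rad and rests on the edge and on one stop post
- stand: balance stand, fixed to the desk: wooden base 190 x 50 x 12, in its middle a bent-steel A-frame that carries the edge, and 78 mm either side of that along x a stop post, 12 x 18, whose rubber top is 8 mm lower than the edge. Origin at the centre of the underside, x along the base
- stapler: red and black stapler, 34 x 119 x 45, not part of the job; origin at the centre of its underside
- tin: small round grey tin, 50 across and 19 high, not part of the job; origin at the centre of its underside
- eraser: eraser, 19 x 43 x 13, not part of the job; origin at the centre of its underside

How it is judged:
By the outcome, as a careful person would: the job done as asked, in the order asked, and still so for the second after the job is handed in, with the robot touching nothing.
It also fails if it takes over 51 s, if anything falls off the work surface, if the arm or the gripper's body presses on something with over 40 N, if the wrist force passes 120 N, or if a joint passes its speed limit or range.

## Working session

There is one attempt and no reset: what is moved stays moved. The work goes in short steps, Python scripts to look and compute and a tool call to move; the robot and the scene stay as the last step left them, time stands still between calls to the robot, and variables do not carry over. Pictures are saved under pics/ and viewed, at most 10 in all, crops included, and the job is handed in when it is done.

Besides the shell and the picture viewer there is one more tool, called after "Request:" by a JSON object that holds its "api" and its "payload", one argument or row to a line. step_arm: Moves the arm, as the interface text tells. Its arguments: {"type":"object","properties":{"rows":{"type":"array"}},"required":["rows"]}

```bash
mkdir -p pics; ls; python3 - <<'E'
from plant import ctrl
import cv2,numpy as np
o=ctrl.get_obs();print({k:np.round(v,3).tolist() for k,v in o.items()})
a=ctrl.snapshot("top");b=ctrl.snapshot("scene")
cv2.imwrite("pics/top.png",a[:,:,::-1]);cv2.imwrite("pics/scene.png",b[:,:,::-1])
for n in("top","scene","wrist"):
  m=ctrl.camera_model(n);print(n,{k:np.round(v,3).tolist() for k,v in m.items()})
E
```

```text
pics
{'clock': 0.0, 'joint_pos': [88.185, 20.593, 0.635, -0.02, -70.136, -16.506], 'qvel': [0.032, 0.045, -0.092, 0.016, -0.026, -0.115], 'tau': [0.0, -58.271, 29.307, 6.997, 0.007, -0.0], 'tool_pos': [0.212, 0.64, 0.226], 'orientation': [179.904, -0.009, -18.328], 'force': [-0.49, 0.688, 0.475], 'moment': [0.022, -0.012, -0.005], 'gripper_force': 0.0, 'opening': 0.087}
top {'intrinsics': [[440.054, 0.0, 279.49], [0.0, 440.054, 202.083], [0.0, 0.0, 1.0]], 'distortion': [-0.111, 0.0, 0.0, 0.0, 0.0], 'R': [[0.014, -1.0, 0.023], [-0.986, -0.018, -0.167], [0.168, -0.02, -0.986]], 't': [0.109, 0.582, 0.907]}
scene {'intrinsics': [[431.993, 0.0, 274.948], [0.0, 431.993, 217.417], [0.0, 0.0, 1.0]], 'distortion': [-0.063, 0.0, 0.0, 0.0, 0.0], 'R': [[0.538, -0.843, -0.012], [-0.564, -0.349, -0.749], [0.627, 0.41, -0.663]], 't': [-0.192, 0.417, 0.484]}
wrist {'intrinsics': [[306.76, 0.0, 278.805], [0.0, 306.76, 213.37], [0.0, 0.0, 1.0]], 'distortion': [-0.018, 0.0, 0.0, 0.0, 0.0], 'R': [[-0.315, -0.949, 0.002], [-0.906, 0.301, 0.296], [-0.282, 0.091, -0.955]], 't': [0.673, -0.038, 0.392]}
```

View pics/top.png

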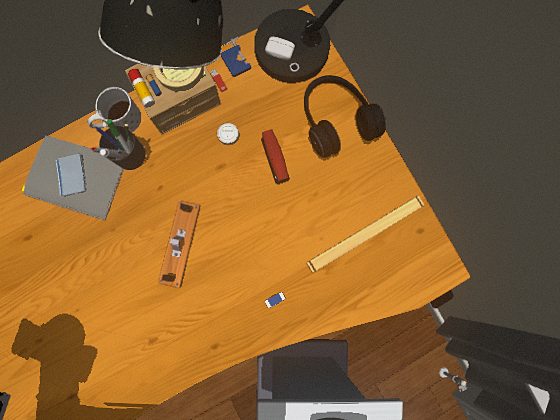

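View pics/scene.png

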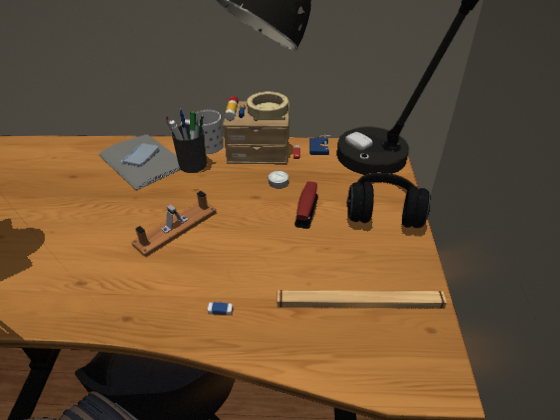

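The top view shows the bar from about (310,267) to (421,202) and the stand from (190,203) to (171,285), with the edge near (179,243). The scene view agrees: bar (278,299)-(444,299), stand at (175,225).

```bash
cat > h.py <<'E'
import cv2,numpy as np
from plant import ctrl
def ray(m,uv,z):
    p=cv2.undistortPoints(np.array(uv,float).reshape(-1,1,2),np.array(m["intrinsics"]),np.array(m["distortion"])).reshape(-1,2)
    R=np.array(m["R"]);c=-R.T@np.array(m["t"]);d=np.c_[p,np.ones(len(p))]@R
    return c+d*((z-c[2])/d[:,2])[:,None]
def blob(mask,near):
    cs,_=cv2.findContours(mask.astype(np.uint8),cv2.RETR_EXTERNAL,cv2.CHAIN_APPROX_NONE)
    cs=[c for c in cs if cv2.contourArea(c)>150]
    return min(cs,key=lambda c:np.hypot(*(c.reshape(-1,2).mean(0)-near)))
def rect(P):  # centre, long, short, yaw of long axis from xy points (m)
    (c,(w,h),a)=cv2.minAreaRect((P[:,:2]*1000).astype(np.float32))
    if w<h: w,h,a=h,w,a+90
    return np.round(c,1),round(w,1),round(h,1),round((a+90)%180-90,1)
E
python3 - <<'E'
from h import *
im=cv2.imread("pics/top.png");hsv=cv2.cvtColor(im,cv2.COLOR_BGR2HSV);m=ctrl.camera_model("top")
for p in[(365,235),(185,225),(150,240),(300,300)]:print(p,hsv[p[1],p[0]])
H,S,V=[hsv[:,:,i].astype(int) for i in range(3)]
bar=(S<165)&(V>150)&(H>14)&(H<35)
c=blob(bar,(365,235));print("bar",rect(ray(m,c,0.018)))
st=np.zeros(H.shape,bool);st[195:295,150:210]=(H<13)[195:295,150:210]|(V<110)[195:295,150:210]|(S<120)[195:295,150:210]
c=blob(cv2.morphologyEx(st.astype(np.uint8),cv2.MORPH_CLOSE,np.ones((5,5))),(180,245));print("stand",rect(ray(m,c,0.012)))
print(ray(m,[(179,243)],.06))
print(ray(m,[(228,133),(275,155),(275,299)],0.02))
m=ctrl.camera_model("scene");print(ray(m,[(278,299),(444,299)],.01),ray(m,[(172,210)],.06),ray(m,[(175,230)],.012))
E
```

```text
(365, 235) [ 21 130 233]
(185, 225) [ 14 178 186]
(150, 240) [ 16 198 198]
(300, 300) [ 16 201 208]
bar (array([520.6, -81.8]), 291.4, 27.7, -58.7)
stand (array([491. , 346.4]), 62.1, 31.5, -13.5)
[[0.4862472  0.32943198 0.06      ]]
[[0.7433551  0.23828942 0.02      ]
 [0.69301818 0.12943387 0.02      ]
 [0.37160796 0.12440237 0.02      ]]
[[ 0.43875149  0.0455968   0.01      ]
 [ 0.59514264 -0.20775796  0.01      ]] [[0.48234945 0.32941267 0.06      ]] [[0.47487438 0.32497017 0.012     ]]
```

Request:
{"api": "step_arm", "payload": {
  "rows": [
    [0,[25,-33,0],[0,0,-0.08]],
    [0,[50,-66,0],[0,0,-0.16]],
    [0,[75,-99,0],[0,0,-0.24]],
    [0,[100,-132,0],[0,0,-0.32]],
    [0,[125,-160,0],[0,0,-0.4]]
  ]
}}

```text
clock: 0.52
tool_pos: [0.3377, 0.4784, 0.2263]
orientation: [180.0, -0.0, -41.5]
force: [1.2, 1.0, 0.3]
opening: 0.0876
gripper_force: 0.0
```

Request:
{"api": "step_arm", "payload": {
  "rows": [
    [0,[25,-33,0],[0,0,-0.08]],
    [0,[50,-66,0],[0,0,-0.16]],
    [0,[75,-99,0],[0,0,-0.24]],
    [0,[100,-132,0],[0,0,-0.305]],
    [0,[100,-132,0],[0,0,-0.305]]
  ]
}}

```text
clock: 0.93
tool_pos: [0.4397, 0.3436, 0.2264]
orientation: [179.9, -0.1, -59.2]
force: [0.0, 0.8, -0.4]
opening: 0.0876
gripper_force: 0.0
```

```bash
python3 - <<'E'
from h import *
import pickle
pickle.dump(ctrl.camera_model("wrist"),open("w1.pkl","wb"))
a=ctrl.snapshot("wrist");cv2.imwrite("pics/w1.png",a[:,:,::-1])
E
```

```text
(no output)
```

View pics/w1.png

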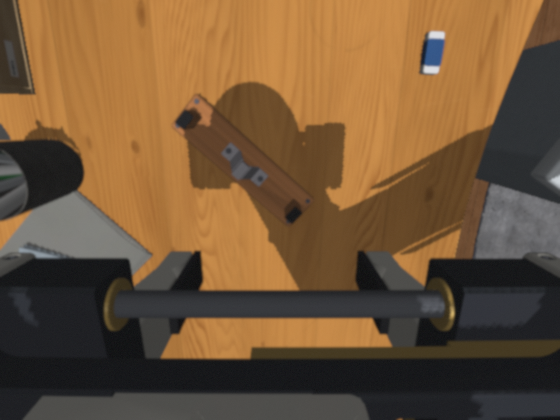

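The wrist view shows the stand base with corners about (197,95), (174,125), (312,200), (289,223), post tops near (186,119) and (294,212), and the edge near (241,170).

```bash
python3 - <<'E'
from h import *
import pickle
m=pickle.load(open("w1.pkl","rb"))
P=ray(m,[(197,95),(174,125),(312,200),(289,223)],.012)
print(np.round(P*1000,1), "ctr",P.mean(0)*1000)
d=(P[0]+P[1]-P[2]-P[3])/2;print("len",np.hypot(*d[:2]),"yaw",np.degrees(np.arctan2(d[1],d[0])))
Q=ray(m,[(186,119),(294,212)],.052);print(Q*1000,Q.mean(0),np.degrees(np.arctan2(*(Q[0]-Q[1])[1::-1])),np.hypot(*(Q[0]-Q[1])[:2]))
print(ray(m,[(241,170)],.06)*1000)
t=ctrl.camera_model("top");T=ray(t,[(180,203),(200,203),(160,284),(180,287)],.012);print(T.mean(0)*1000);d=T[0]+T[1]-T[2]-T[3];print(np.degrees(np.arctan2(d[1],d[0])),np.hypot(*d[:2])/2)
a=cv2.imread("pics/w1.png")[85:235,165:325];cv2.imwrite("pics/w1c.png",cv2.resize(a,None,fx=4,fy=4,interpolation=cv2.INTER_CUBIC))
E
```

```text
[[572.9 299.4  12. ]
 [581.4 342.7  12. ]
 [393.6 336.6  12. ]
 [402.6 377.4  12. ]] ctr [487.62660667 339.03127501  12.        ]
len 0.1826063886911498 yaw -11.359489836331685
[[562.30839816 323.6010116   52.        ]
 [412.87336846 352.25766403  52.        ]] [0.48759088 0.33792934 0.052     ] -10.85562919290923 0.15215791740960527
[[487.30438226 339.47717599  60.        ]]
[488.04537066 337.00588746  12.        ]
-11.09838082906851 0.18763761861887102
```

View pics/w1c.png

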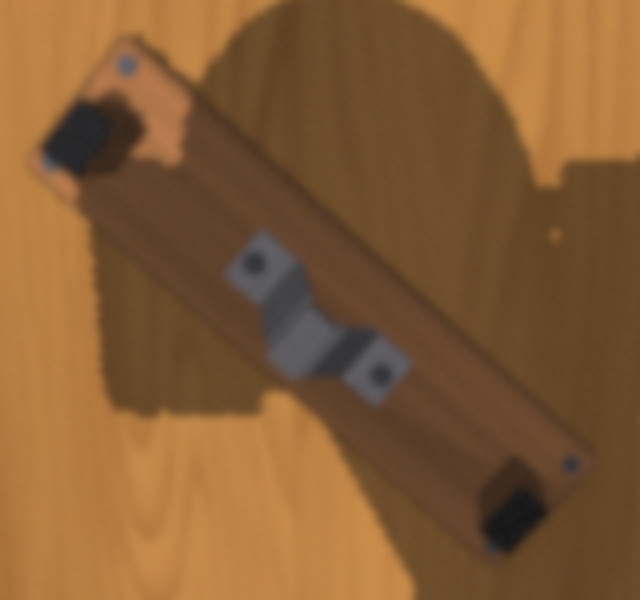

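Request:
{"api": "step_arm", "payload": {
  "rows": [
    [0,[7,-41,0],[0,0,0]],
    [0,[14,-82,0],[0,0,0]],
    [0,[21,-123,0],[0,0,0]],
    [0,[28,-164,0],[0,0,0]],
    [0,[35,-204,0],[0,0,0]]
  ]
}}

```text
clock: 1.4
tool_pos: [0.4718, 0.1437, 0.2265]
orientation: [-180.0, 0.0, -58.6]
force: [0.8, -0.2, -0.1]
opening: 0.0878
gripper_force: 0.0
```

Request:
{"api": "step_arm", "payload": {
  "rows": [
    [0,[8,-40,-5],[0,0,0]],
    [0,[16,-80,-10],[0,0,0]],
    [0,[24,-120,-15],[0,0,0]],
    [0,[32,-160,-20],[0,0,0]],
    [0,[36,-195,-25],[0,0,0]]
  ]
}}

```text
clock: 1.82
tool_pos: [0.5086, -0.0517, 0.2013]
orientation: [-180.0, -0.0, -58.6]
force: [0.7, 0.7, 0.2]
opening: 0.0875
gripper_force: 0.0
```

```bash
python3 - <<'E'
from h import *
import pickle
print(np.round(ctrl.get_obs()["tool_pos"],4))
pickle.dump(ctrl.camera_model("wrist"),open("w2.pkl","wb"))
a=ctrl.snapshot("wrist");cv2.imwrite("pics/w2.png",a[:,:,::-1])
im=a[:,:,::-1].copy();hsv=cv2.cvtColor(im,cv2.COLOR_BGR2HSV);H,S,V=[hsv[:,:,i].astype(int) for i in range(3)]
bar=(S<165)&(V>150)&(H>14)&(H<35)
m=pickle.load(open("w2.pkl","rb"))
c=blob(bar,(280,200));print(c.reshape(-1,2).min(0),c.reshape(-1,2).max(0),"bar",rect(ray(m,c,0.018)))
E
```

```text
[ 0.5086 -0.0517  0.2013]
[0 0] [486 283] bar (array([581., -50.]), 535.0, 308.8, 31.0)
```

View pics/w2.png

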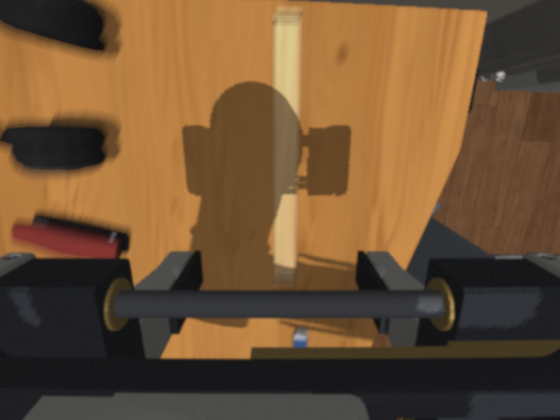

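The wrist view shows the bar almost parallel to the tool x-axis: far end at (288,12), near end at (284,284), about 26 px wide; the stand crop puts the edge top at (241,171).

```bash
python3 - <<'E'
from h import *
import pickle
m=pickle.load(open("w2.pkl","rb"))
P=ray(m,[(274,9),(302,9),(273,284),(297,284)],.018)*1000
print(P.round(1));f=(P[0]+P[1])/2;n=(P[2]+P[3])/2;d=f-n
print((f+n)/2,np.hypot(*d[:2]),np.degrees(np.arctan2(d[1],d[0])))
E
```

```text
[[ 606.5 -205.7   18. ]
 [ 583.3 -219.9   18. ]
 [ 452.2   52.8   18. ]
 [ 426.4   37.1   18. ]]
[517.08875984 -83.92006638  18.        ] 301.08789735984425 -58.87426411155278
```

Request:
{"api": "step_arm", "payload": {
  "rows": [
    [0,[9,-31,-20],[0,0,0]],
    [0,[9,-31,-60],[0,0,0]],
    [0,[9,-31,-100],[0,0,0]],
    [0,[9,-31,-140],[0,0,0]],
    [0,[9,-31,-170],[0,0,0]]
  ]
}}

```text
clock: 2.28
tool_pos: [0.5159, -0.0809, 0.0287]
orientation: [179.9, 0.1, -58.7]
force: [0.8, -0.3, -0.0]
opening: 0.0873
gripper_force: 0.0
```

Request:
{"api": "step_arm", "payload": {
  "rows": [
    [0,[0,0,-20],[0,0,0]],
    [0,[0,0,-27],[0,0,0]],
    [0.3,[0,0,-27],[0,0,0]],
    [0.8,[0,0,-27],[0,0,0]],
    [1,[0,0,-27],[0,0,0]]
  ]
}}

```text
clock: 2.7
tool_pos: [0.5185, -0.0807, 0.006]
orientation: [-179.9, -0.1, -58.7]
force: [0.7, 0.9, 0.1]
opening: 0.0727
gripper_force: 0.0
```

Request:
{"api": "step_arm", "payload": {
  "rows": [
    [1,[0,0,0],[0,0,0]],
    [1,[0,0,0],[0,0,0]],
    [1,[0,0,0],[0,0,0]],
    [1,[0,0,0],[0,0,0]],
    [1,[0,0,0],[0,0,0]]
  ]
}}

```text
clock: 3.12
tool_pos: [0.5174, -0.0813, 0.005]
orientation: [-180.0, -0.0, -58.7]
force: [0.0, 0.0, -0.1]
opening: 0.0401
gripper_force: 0.0
```

Request:
{"api": "step_arm", "payload": {
  "rows": [
    [1,[0,0,0],[0,0,0]],
    [1,[0,0,0],[0,0,0]],
    [1,[0,0,0],[0,0,0]],
    [1,[0,0,0],[0,0,0]],
    [1,[0,0,0],[0,0,0]]
  ]
}}

```text
clock: 3.53
tool_pos: [0.5176, -0.0812, 0.0047]
orientation: [-180.0, -0.0, -58.7]
force: [0.1, 1.0, 1.4]
opening: 0.0258
gripper_force: 30.0
```

Request:
{"api": "step_arm", "payload": {
  "rows": [
    [1,[0,0,3],[0,0,0]],
    [1,[0,0,8],[0,0,0]],
    [1,[0,0,25],[0,0,0]],
    [1,[0,0,60],[0,0,0]],
    [1,[0,0,95],[0,0,0]]
  ]
}}

```text
clock: 3.95
tool_pos: [0.5151, -0.0816, 0.0994]
orientation: [179.7, 0.1, -58.7]
force: [2.0, -0.1, -3.3]
opening: 0.0257
gripper_force: 30.0
```

Request:
{"api": "step_arm", "payload": {
  "rows": [
    [1,[0,0,20],[0,0,0]],
    [1,[0,0,20],[0,0,0]],
    [1,[0,0,20],[0,0,0]],
    [1,[0,0,20],[0,0,0]],
    [1,[0,0,20],[0,0,0]]
  ]
}}

```text
clock: 4.37
tool_pos: [0.5158, -0.0814, 0.1181]
orientation: [179.8, 0.1, -58.7]
force: [0.3, -0.5, -2.9]
opening: 0.0256
gripper_force: 30.0
```

```bash
python3 - <<'E'
from h import *
F=[]
for i in range(10):
    a=ctrl.snapshot("wrist" if i%2==0 else "scene")
    if i==0: cv2.imwrite("pics/w3.png",a[:,:,::-1])
    o=ctrl.get_obs();F.append(np.r_[o["force"],o["moment"]])
print(np.mean(F,0).round(4),np.std(F,0).round(4));print(o["tool_pos"],o["orientation"],o["opening"],o["gripper_force"],o["clock"])
E
```

```text
[-0.3182 -0.0989 -3.4505  0.1614  0.0325  0.0082] [0.5474 0.371  0.4905 0.0258 0.019  0.0186]
[ 0.51719615 -0.08125607  0.1194478 ] [ 1.79989256e+02  3.28801042e-03 -5.87180231e+01] 0.025710609764205923 29.998620450496674 4.8667
```

View pics/w3.png

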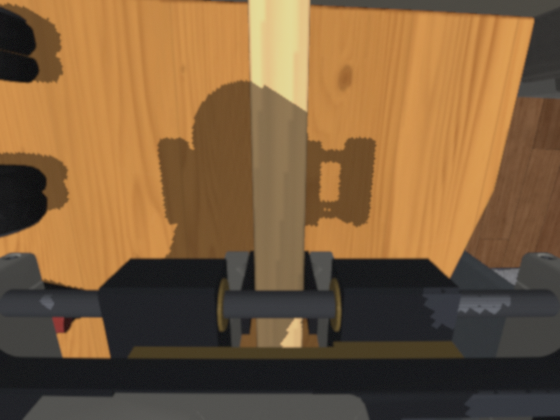

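The wrist view shows the bar gripped square between the pads at (280,300), running straight up the picture, with no visible slip. The load reads about 3.45 N, and the moment points to the far (+x, −y) end as the heavy one.

Request:
{"api": "step_arm", "payload": {
  "rows": [
    [1,[-1,15,0],[0,0,0.03]],
    [1,[-3,45,0],[0,0,0.09]],
    [1,[-5,78,0],[0,0,0.15]],
    [1,[-7,112,0],[0,0,0.22]],
    [1,[-9,146,0],[0,0,0.29]]
  ]
}}

```text
clock: 5.28
tool_pos: [0.508, 0.066, 0.1198]
orientation: [-180.0, -0.0, -42.0]
force: [1.0, -0.8, -2.7]
opening: 0.0254
gripper_force: 30.0
```

Request:
{"api": "step_arm", "payload": {
  "rows": [
    [1,[-3,34,0],[0,0,0.07]],
    [1,[-6,68,0],[0,0,0.14]],
    [1,[-9,102,0],[0,0,0.21]],
    [1,[-12,136,0],[0,0,0.28]],
    [1,[-14,170,0],[0,0,0.35]]
  ]
}}

```text
clock: 5.7
tool_pos: [0.4936, 0.2365, 0.1197]
orientation: [-180.0, -0.0, -21.8]
force: [0.9, 0.1, -3.3]
opening: 0.0255
gripper_force: 30.0
```

Request:
{"api": "step_arm", "payload": {
  "rows": [
    [1,[-2,34,0],[0,0,0.06]],
    [1,[-4,65,0],[0,0,0.12]],
    [1,[-6,90,0],[0,0,0.17]],
    [1,[-7,104,0],[0,0,0.191]],
    [1,[-7,104,0],[0,0,0.191]]
  ]
}}

```text
clock: 6.12
tool_pos: [0.4872, 0.3416, 0.1193]
orientation: [-180.0, -0.0, -10.9]
force: [-0.0, -0.4, -3.6]
opening: 0.0259
gripper_force: 30.0
```

Request:
{"api": "step_arm", "payload": {
  "rows": [
    [1,[0,0,-10],[0,0,0]],
    [1,[0,0,-25],[0,0,0]],
    [1,[0,0,-36],[0,0,0]],
    [1,[0,0,-40],[0,0,0]],
    [1,[0,0,-40],[0,0,0]]
  ]
}}

```text
clock: 6.53
tool_pos: [0.4866, 0.3371, 0.0779]
orientation: [179.8, 0.1, -11.2]
force: [0.4, -0.2, -2.4]
opening: 0.0256
gripper_force: 30.0
```

```bash
python3 - <<'E'
from h import *
import pickle
F=[]
pickle.dump(ctrl.camera_model("wrist"),open("w4.pkl","wb"))
for i in range(12):
    a=ctrl.snapshot(["wrist","scene","top"][i%3])
    if i<3: cv2.imwrite(f"pics/x{i}.png",a[:,:,::-1])
    o=ctrl.get_obs();F.append(np.r_[o["force"],o["moment"]])
print(np.mean(F,0).round(4),np.std(F,0).round(4));print(o["tool_pos"],o["orientation"],o["opening"],o["clock"])
s=cv2.imread("pics/x1.png")[130:320,60:320];s=cv2.resize(s,(780,570),interpolation=cv2.INTER_CUBIC);cv2.imwrite("pics/x1c.png",s)
E
```

```text
[ 5.3500e-02 -2.4080e-01 -3.0958e+00  1.3000e-02  9.2400e-02 -2.4000e-03] [0.4084 0.4437 0.3378 0.032  0.0219 0.0173]
[0.48721283 0.33885015 0.07974672] [-1.79985768e+02 -7.74157578e-03 -1.10943725e+01] 0.02572492539669341 7.1333
```

View pics/x1c.png

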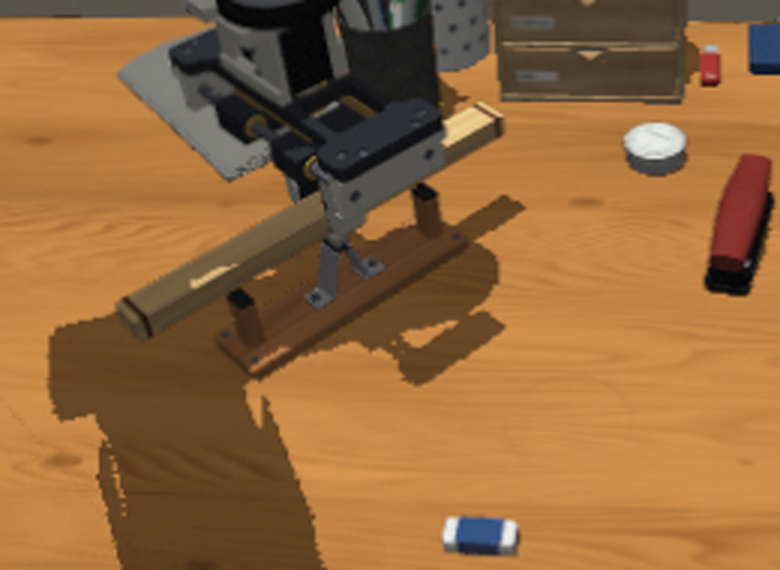

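The scene crop shows the bar held level above the edge at about (335,240), its near end at (140,315) and far end at (490,115), aligned with the stand. Lowering now.

Request:
{"api": "step_arm", "payload": {
  "rows": [
    [1,[0,0,-5],[0,0,0]],
    [1,[0,0,-10],[0,0,0]],
    [1,[0,0,-12],[0,0,0]],
    [1,[0,0,-13],[0,0,0]],
    [1,[0,0,-13],[0,0,0]]
  ]
}}

```text
clock: 7.55
tool_pos: [0.487, 0.3385, 0.0659]
orientation: [179.9, 0.0, -11.1]
force: [0.2, 0.3, -4.1]
opening: 0.0255
gripper_force: 30.0
```

```bash
cat >> h.py <<'E'
def ft(n=4,cam="scene"):
    F=[]
    for i in range(n):
        ctrl.snapshot(cam);o=ctrl.get_obs();F.append(np.r_[o["force"],o["moment"]])
    print("F",np.mean(F,0).round(3),o["tool_pos"].round(4),np.round(o["orientation"],1),o["clock"])
E
python3 -c "
from h import *
ft()"
```

```text
F [-0.069  0.022 -3.499 -0.005  0.113 -0.014] [0.4873 0.3389 0.0667] [-180.    -0.   -11.1] 7.75
```

Not yet touching; lower by 1 mm and read again.

Request:
{"api": "step_arm", "payload": {
  "rows": [
    [1,[0,0,-0.5],[0,0,0]],
    [1,[0,0,-1],[0,0,0]],
    [1,[0,0,-1.2],[0,0,0]],
    [1,[0,0,-1.2],[0,0,0]],
    [1,[0,0,-1.2],[0,0,0]]
  ]
}}

```text
clock: 8.17
tool_pos: [0.4872, 0.3388, 0.0654]
orientation: [-180.0, -0.0, -11.1]
force: [0.3, -0.0, -3.7]
opening: 0.0256
gripper_force: 30.0
```

```bash
python3 -c "
from h import *
ft(4)"
```

```text
F [-0.02  -0.046 -3.481  0.015  0.118  0.014] [0.4872 0.3388 0.0654] [-180.    -0.   -11.1] 8.3667
```

Request:
{"api": "step_arm", "payload": {
  "rows": [
    [1,[0,0,-0.4],[0,0,0]],
    [1,[0,0,-0.8],[0,0,0]],
    [1,[0,0,-0.8],[0,0,0]],
    [1,[0,0,-0.8],[0,0,0]],
    [1,[0,0,-0.8],[0,0,0]]
  ]
}}

```text
clock: 8.78
tool_pos: [0.4872, 0.3388, 0.0646]
orientation: [-180.0, -0.0, -11.1]
force: [0.8, 0.4, -2.9]
opening: 0.0253
gripper_force: 30.0
```

```bash
python3 -c "
from h import *
ft(4)"
```

```text
F [ 0.128  0.053 -2.787  0.023  0.091  0.007] [0.4872 0.3388 0.0646] [-180.    -0.   -11.1] 8.9833
```

Contact is light (about 0.7 N), so release.

Request:
{"api": "step_arm", "payload": {
  "rows": [
    [0.45,[0,0,0],[0,0,0]],
    [0.45,[0,0,0],[0,0,0]],
    [0.45,[0,0,0],[0,0,0]],
    [0.45,[0,0,0],[0,0,0]],
    [0.45,[0,0,0],[0,0,0]]
  ]
}}

```text
clock: 9.4
tool_pos: [0.4874, 0.3389, 0.0648]
orientation: [-180.0, -0.0, -11.1]
force: [-0.2, -0.9, -0.0]
opening: 0.0474
gripper_force: 0.0
```

Request:
{"api": "step_arm", "payload": {
  "rows": [
    [0.45,[0,0,5],[0,0,0]],
    [0.45,[0,0,30],[0,0,0]],
    [0.45,[0,0,60],[0,0,0]],
    [0.45,[0,0,75],[0,0,0]],
    [0.45,[0,0,75],[0,0,0]]
  ]
}}

```text
clock: 9.82
tool_pos: [0.489, 0.3405, 0.1442]
orientation: [-179.7, -0.2, -11.1]
force: [0.8, 1.2, 0.5]
opening: 0.0482
gripper_force: 0.0
```

```bash
python3 - <<'E'
from h import *
import pickle
pickle.dump(ctrl.camera_model("wrist"),open("w5.pkl","wb"))
for n in("wrist","scene","top"):cv2.imwrite(f"pics/y_{n}.png",ctrl.snapshot(n)[:,:,::-1])
ft(3)
s=cv2.imread("pics/y_scene.png")[130:320,60:320];s=cv2.resize(s,(520,380),interpolation=cv2.INTER_CUBIC)
w=cv2.resize(cv2.imread("pics/y_wrist.png"),(280,210));t=cv2.imread("pics/y_top.png")[150:340,110:250];t=cv2.resize(t,(280,380))
out=np.zeros((590,800,3),np.uint8);out[:380,:520]=s;out[:380,520:]=t;out[380:,:280]=w;cv2.imwrite("pics/y.png",out)
E
```

```text
F [ 0.253 -0.466 -0.377 -0.015  0.018  0.034] [0.4868 0.3382 0.1386] [ 1.799e+02  1.000e-01 -1.110e+01] 10.1167
```

View pics/y.png

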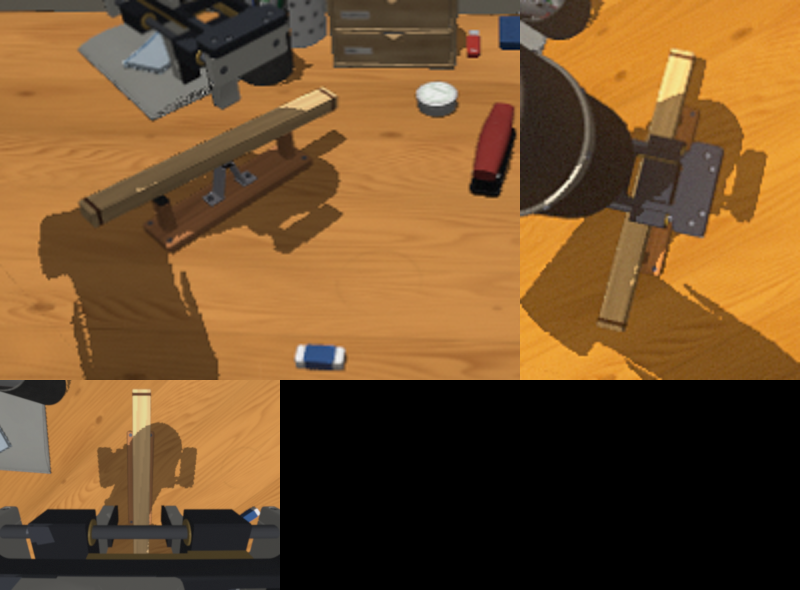

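The composite shows the bar tipped: its far (+x) end at (335,100) is down on the far post, and there is a gap over the near post at (165,205). So the heavy end is +x. I'll regrip near the estimated centre of mass (about 35 mm towards +x), with the tool tilted to match the bar.

Request:
{"api": "step_arm", "payload": {
  "rows": [
    [0.45,[34,-7,0],[0.01,0.05,0]],
    [0.45,[34,-7,-25],[0.019,0.098,0]],
    [0.45,[34,-7,-55],[0.019,0.098,0]],
    [0.45,[34,-7,-74],[0.019,0.098,0]],
    [0.45,[34,-7,-78.6],[0.019,0.098,0]]
  ]
}}

```text
clock: 10.53
tool_pos: [0.5193, 0.3295, 0.056]
orientation: [179.6, 6.0, -11.2]
force: [-0.9, -1.1, 1.0]
opening: 0.0481
gripper_force: 0.0
```

Request:
{"api": "step_arm", "payload": {
  "rows": [
    [1,[0,0,0],[0,0,0]],
    [1,[0,0,0],[0,0,0]],
    [1,[0,0,0],[0,0,0]],
    [1,[0,0,0],[0,0,0]],
    [1,[0,0,0],[0,0,0]]
  ]
}}

```text
clock: 10.95
tool_pos: [0.5218, 0.3325, 0.0626]
orientation: [-179.9, 5.6, -11.1]
force: [0.5, 0.8, 2.1]
opening: 0.0257
gripper_force: 30.0
```

Request:
{"api": "step_arm", "payload": {
  "rows": [
    [1,[0,0,0],[0,0,0]],
    [1,[0,0,2],[0,0,0]],
    [1,[0,0,6],[0,0,0]],
    [1,[0,0,14],[-0.01,-0.05,0]],
    [1,[0,0,16],[-0.019,-0.098,0]]
  ]
}}

```text
clock: 11.37
tool_pos: [0.5221, 0.3317, 0.0776]
orientation: [-180.0, -0.1, -11.2]
force: [0.8, 0.7, -2.6]
opening: 0.0259
gripper_force: 30.0
```

Request:
{"api": "step_arm", "payload": {
  "rows": [
    [1,[-5,1,0],[0,0,0]],
    [1,[-15,3,0],[0,0,0]],
    [1,[-27,5.5,0],[0,0,0]],
    [1,[-34,7,0],[0,0,0]],
    [1,[-34,7,0],[0,0,0]]
  ]
}}

```text
clock: 11.78
tool_pos: [0.4855, 0.3389, 0.0768]
orientation: [180.0, 0.1, -11.1]
force: [0.0, 0.1, -3.7]
opening: 0.0255
gripper_force: 30.0
```

```bash
python3 - <<'E'
from h import *
import pickle
pickle.dump(ctrl.camera_model("wrist"),open("w6.pkl","wb"))
for n in("wrist","scene"):cv2.imwrite(f"pics/z_{n}.png",ctrl.snapshot(n)[:,:,::-1])
ft(14)
E
```

```text
F [ 0.031  0.262 -3.295 -0.007 -0.011  0.006] [0.4872 0.3387 0.0769] [180.    0.  -11.1] 12.5833
```

Request:
{"api": "step_arm", "payload": {
  "rows": [
    [1,[2,-0.4,-4],[0,0,0]],
    [1,[2,-0.4,-8],[0,0,0]],
    [1,[2,-0.4,-9.5],[0,0,0]],
    [1,[2,-0.4,-10],[0,0,0]],
    [1,[2,-0.4,-10],[0,0,0]]
  ]
}}

```text
clock: 13.0
tool_pos: [0.4891, 0.3382, 0.0665]
orientation: [180.0, 0.0, -11.1]
force: [0.1, -0.2, -2.6]
opening: 0.0258
gripper_force: 30.0
```

```bash
python3 -c "
from h import *
ft(5)"
```

```text
F [-2.990e-01 -3.100e-02 -3.675e+00  8.000e-03  7.000e-03  2.000e-03] [0.4893 0.3384 0.0671] [-180.    -0.   -11.1] 13.25
```

Request:
{"api": "step_arm", "payload": {
  "rows": [
    [1,[0,0,-0.5],[0,0,0]],
    [1,[0,0,-1],[0,0,0]],
    [1,[0,0,-1],[0,0,0]],
    [1,[0,0,-1],[0,0,0]],
    [1,[0,0,-1],[0,0,0]]
  ]
}}

```text
clock: 13.67
tool_pos: [0.4892, 0.3383, 0.0659]
orientation: [180.0, 0.0, -11.1]
force: [0.9, -0.4, -3.6]
opening: 0.0259
gripper_force: 30.0
```

```bash
python3 -c "
from h import *
ft(5)"
```

```text
F [ 1.700e-01 -1.700e-02 -2.902e+00  1.000e-03  6.000e-03  1.900e-02] [0.4892 0.3384 0.066 ] [-180.     0.   -11.1] 13.9167
```

Request:
{"api": "step_arm", "payload": {
  "rows": [
    [1,[0,0,-0.4],[0,0,0]],
    [1,[0,0,-0.7],[0,0,0]],
    [1,[0,0,-0.7],[0,0,0]],
    [1,[0,0,-0.7],[0,0,0]],
    [1,[0,0,-0.7],[0,0,0]]
  ]
}}

```text
clock: 14.33
tool_pos: [0.4893, 0.3384, 0.0654]
orientation: [-180.0, -0.0, -11.1]
force: [-0.3, -0.2, 0.2]
opening: 0.0255
gripper_force: 30.0
```

```bash
python3 -c "
from h import *
ft(6)"
```

```text
F [-0.751 -0.299 -0.336 -0.156  0.267  0.004] [0.4893 0.3384 0.0653] [-180.    -0.   -11.1] 14.6333
```

```bash
python3 - <<'E'
from h import *
import pickle
pickle.dump(ctrl.camera_model("wrist"),open("w7.pkl","wb"))
for n in("wrist","scene"):cv2.imwrite(f"pics/v_{n}.png",ctrl.snapshot(n)[:,:,::-1])
ft(3)
f=lambda n:cv2.resize(cv2.imread(n)[150:270,80:250],(510,360),interpolation=cv2.INTER_CUBIC)[:,:400]
g=lambda n:cv2.imread(n)[0:240,80:480]
cv2.imwrite("pics/v.png",np.vstack([np.hstack([cv2.resize(cv2.imread(n)[150:270,85:235],(400,320),interpolation=cv2.INTER_CUBIC) for n in("pics/z_scene.png","pics/v_scene.png")]),np.hstack([g("pics/z_wrist.png"),g("pics/v_wrist.png")])]))
E
```

```text
F [-1.1   -0.138 -0.107 -0.128  0.279 -0.019] [0.4892 0.3384 0.0653] [-180.    -0.   -11.1] 14.8833
```

View pics/v.png

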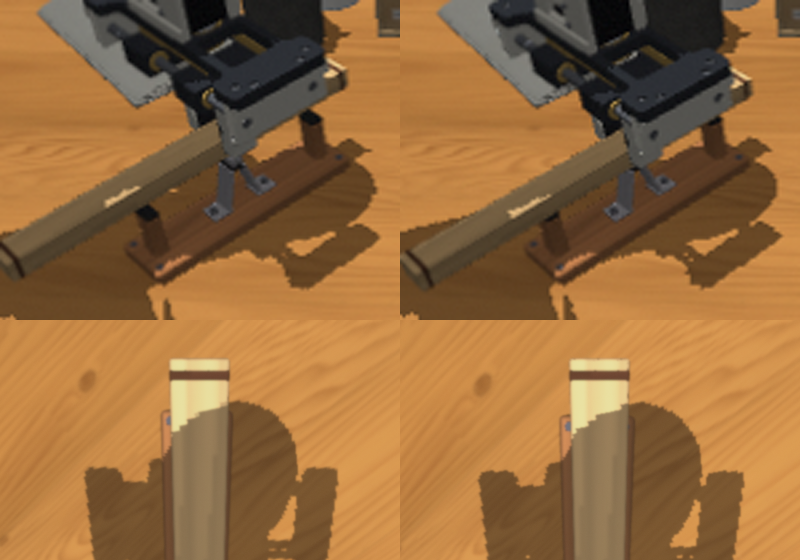

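The crops show the held bar: near end at about (10,255) top-left and (410,265) top-right, and far end at wrist rows 40-60. The moment after contact suggests the bar isn't level in the grip, so I'll measure its tilt by ray casting.

```bash
cat >> h.py <<'E'
def edges(im,row,x0,x1):
    g=cv2.GaussianBlur(cv2.cvtColor(im,cv2.COLOR_BGR2HSV)[:,:,1].astype(float),(1,7),1)[row]
    d=np.gradient(cv2.GaussianBlur(g[None],(5,1),1)[0]);o=[]
    for a,b,s in((x0-9,x0+10,-1),(x1-9,x1+10,1)):
        k=np.clip(s*d[a:b],0,None);i=k.argmax();w=k[max(i-2,0):i+3];o.append(a+max(i-2,0)+(w*np.arange(len(w))).sum()/w.sum())
    return o
def heightprof(im,m,rows,x0,x1):
    for r in rows:
        e=edges(im,r,x0,x1);p=[(e[0],r),(e[1],r)]
        A=ray(m,p,0.0);B=ray(m,p,0.1);wa=np.hypot(*(A[1]-A[0])[:2]);wb=np.hypot(*(B[1]-B[0])[:2])
        z=(0.026-wa)/(wb-wa)*0.1;P=ray(m,p,z).mean(0);print(r,np.round(e,1),(P*1000).round(1))
E
python3 - <<'E'
from h import *
import pickle
for n,w in(("x0","w4"),("z_wrist","w6"),("v_wrist","w7")):
    m=pickle.load(open(w+".pkl","rb"));print(n);heightprof(cv2.imread(f"pics/{n}.png"),m,[48,70,150,190,230],250,308)
m=ctrl.camera_model("scene")
y=np.radians(-11.1);ux=np.array([np.cos(y),np.sin(y),0]);uy=np.array([-ux[1],ux[0],0])
for t in(-.1,-.05,0,.05,.1):
    P=[]
    for L in(-184,113):
      for s in(-13,13):
        P.append(np.array([489,338.4,78])+ux*L+uy*s-np.array([0,0,t*L]))
    q,_=cv2.projectPoints(np.array(P)/1000,cv2.Rodrigues(np.array(m["R"]))[0],np.array(m["t"]),np.array(m["intrinsics"]),np.array(m["distortion"]));print(t,q.reshape(-1,2).round(1).tolist())
E
```

```text
x0
48 [248.9 308.7] [593.3 315.5  88.3]
70 [249.3 308. ] [584.7 317.3  88.1]
150 [250.8 307. ] [550.7 323.9  91.9]
190 [252. 306.] [532.1 327.6  91.6]
230 [253.  304.9] [512.  331.6  91.8]
z_wrist
48 [249.1 309. ] [592.1 317.5  87.2]
70 [249.9 308.2] [583.6 319.2  85.8]
150 [251. 307.] [549.5 325.9  90.4]
190 [252. 306.] [530.9 329.5  90.6]
230 [253.1 305.1] [510.9 333.4  91. ]
v_wrist
48 [249.1 308.9] [595.9 316.9  75.6]
70 [249.9 308.1] [587.4 318.6  74.3]
150 [251.1 306.8] [553.2 325.3  78.3]
190 [252.  305.7] [534.5 329.   78.6]
230 [253.1 304.8] [514.4 333.   78.9]
-0.1 [[94.0, 257.4], [87.1, 250.4], [215.3, 174.0], [207.6, 169.2]]
-0.05 [[92.5, 253.9], [85.7, 247.0], [215.6, 176.1], [207.8, 171.4]]
0 [[91.0, 250.4], [84.1, 243.5], [215.8, 178.2], [208.1, 173.5]]
0.05 [[89.5, 246.8], [82.6, 239.9], [216.1, 180.3], [208.4, 175.6]]
0.1 [[88.0, 243.2], [81.1, 236.3], [216.4, 182.4], [208.7, 177.6]]
```

The profiles match the earlier level hold, so the bar is level in the grip and the moment comes from a small sideways force. The edge now carries the weight; release and lift clear.

Request:
{"api": "step_arm", "payload": {
  "rows": [
    [0.45,[0,0,0],[0,0,0]],
    [0.45,[0,0,0],[0,0,0]],
    [0.45,[0,0,0],[0,0,0]],
    [0.45,[0,0,0],[0,0,0]],
    [0.45,[0,0,0],[0,0,0]]
  ]
}}

```text
clock: 15.3
tool_pos: [0.4893, 0.3385, 0.0654]
orientation: [-180.0, -0.0, -11.1]
force: [0.1, 0.1, 0.9]
opening: 0.0475
gripper_force: 0.0
```

Request:
{"api": "step_arm", "payload": {
  "rows": [
    [0.45,[0,0,2],[0,0,0]],
    [0.45,[0,0,6],[0,0,0]],
    [0.45,[0,0,10],[0,0,0]],
    [0.45,[0,0,12],[0,0,0]],
    [0.45,[0,0,12],[0,0,0]]
  ]
}}

```text
clock: 15.72
tool_pos: [0.4896, 0.3387, 0.0781]
orientation: [-179.9, -0.0, -11.1]
force: [0.4, 1.0, 0.4]
opening: 0.0482
gripper_force: 0.0
```

```bash
python3 - <<'E'
from h import *
import pickle
ft(3)
m=ctrl.camera_model("wrist");pickle.dump(m,open("w8.pkl","wb"))
a=ctrl.snapshot("wrist")[:,:,::-1].copy();cv2.imwrite("pics/u_wrist.png",a);cv2.imwrite("pics/u_scene.png",ctrl.snapshot("scene")[:,:,::-1])
heightprof(a,m,[30,48,70,110,150,190,230],250,308)
E
```

```text
F [ 0.565  0.032 -0.04  -0.027  0.029  0.035] [0.4892 0.3383 0.0773] [-180.     0.   -11.1] 15.8667
30 [258.4 299.7] [619.4 312.1  18. ]
48 [251.8 306.7] [598.4 316.2  74.2]
70 [252. 306.] [588.9 318.2  74.8]
110 [247.2 307. ] [570.6 322.7  95.3]
150 [253.1 304.7] [552.  325.5  78.6]
190 [254.1 303.8] [531.8 329.5  78.9]
230 [255.1 302.7] [509.8 333.8  78.5]
```

```bash
cat >> h.py <<'E'
def tilt(im,m):
    Q=[]
    for r in range(45,236,3):
        e=edges(im,r,251,306);p=[(e[0],r),(e[1],r)]
        A=ray(m,p,0.0);B=ray(m,p,0.1);wa=np.hypot(*(A[1]-A[0])[:2]);wb=np.hypot(*(B[1]-B[0])[:2])
        z=(0.026-wa)/(wb-wa)*0.1;P=ray(m,p,z).mean(0);Q.append([P[0]/np.cos(np.radians(11.1)),P[2]])
    Q=np.array(Q);Q=Q[abs(Q[:,1]-np.median(Q[:,1]))<.008]
    l=cv2.fitLine(Q.astype(np.float32)*1000,cv2.DIST_HUBER,0,.01,.01).ravel();return round(float(l[1]/l[0]),4),len(Q)
def near(a,b,x,y,w=34):
    f=lambda n:cv2.cvtColor(cv2.imread(n),cv2.COLOR_BGR2GRAY)[y:y+w,x:x+w].astype(np.float32)
    return cv2.phaseCorrelate(f(a),f(b),cv2.createHanningWindow((w,w),cv2.CV_32F))
E
python3 - <<'E'
from h import *
import pickle
for n,w in(("x0","w4"),("z_wrist","w6"),("v_wrist","w7"),("y_wrist","w5"),("u_wrist","w8")):
    print(n,tilt(cv2.imread(f"pics/{n}.png"),pickle.load(open(w+".pkl","rb"))))
print(near("pics/v_scene.png","pics/u_scene.png",75,228),near("pics/v_scene.png","pics/u_scene.png",100,215))
a=[cv2.resize(cv2.imread(f"pics/{n}_scene.png")[150:270,75:235],(400,300),interpolation=cv2.INTER_CUBIC) for n in "vu"]
cv2.imwrite("pics/u.png",np.vstack([np.hstack(a),np.hstack([cv2.imread("pics/v_wrist.png")[:240,80:480],cv2.imread("pics/u_wrist.png")[:240,80:480]])]))
E
```

```text
x0 (-0.0616, 60)
z_wrist (-0.0646, 62)
v_wrist (-0.0446, 60)
y_wrist (-0.082, 44)
u_wrist (-0.0585, 60)
((-0.04763561762213442, -0.06231328588742002), 1.0198192046380337) ((1.0730633621464563, -0.4297908399232071), 0.9463268400710306)
```

View pics/u.png

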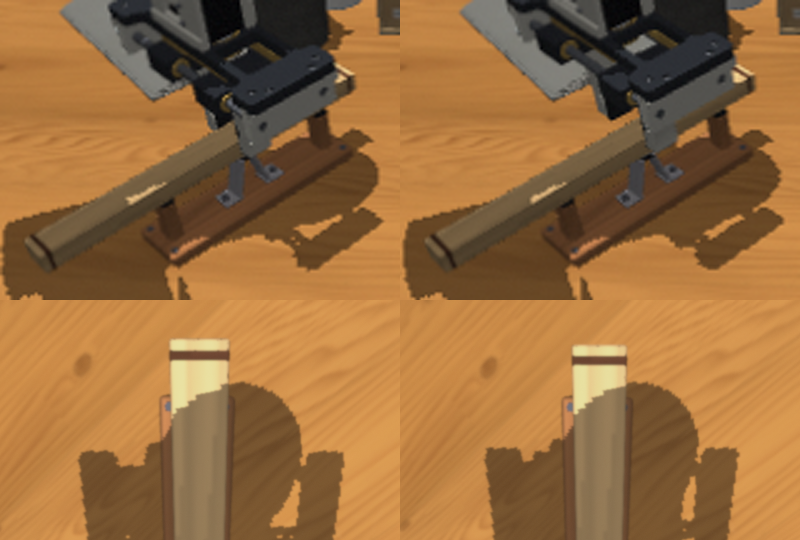

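The crops of held (left) and released (right) look the same: near end at (430,240), and the near end moved less than 0.1 px on release. The bar lies on the edge alone, clear of both posts. I'll raise the arm and compare the end-band heights with the earlier level hold.

Request:
{"api": "step_arm", "payload": {
  "rows": [
    [0.45,[0,0,20],[0,0,0]],
    [0.45,[0,0,55],[0,0,0]],
    [0.45,[0,0,90],[0,0,0]],
    [0.45,[0,0,115],[0,0,0]],
    [0.45,[0,0,120],[0,0,0]]
  ]
}}

```text
clock: 16.38
tool_pos: [0.4911, 0.3399, 0.2026]
orientation: [-179.7, -0.3, -11.1]
force: [0.4, 1.2, 0.4]
opening: 0.0485
gripper_force: 0.0
```

```bash
python3 - <<'E'
from h import *
a=ctrl.snapshot("scene");cv2.imwrite("pics/r_scene.png",a[:,:,::-1])
m=ctrl.camera_model("wrist");w=ctrl.snapshot("wrist")[:,:,::-1].copy();cv2.imwrite("pics/r_wrist.png",w)
print(ctrl.get_obs()["clock"])
m=ctrl.camera_model("scene");y=np.radians(-11.1);ux=np.array([np.cos(y),np.sin(y),0]);n=np.array([ux[1],-ux[0],0])
def sz(uv,c):  # pixel -> (along bar, z) in vertical plane through bar axis
    A=ray(m,[uv],0.)[0];B=ray(m,[uv],.1)[0];k=((c-A)@n)/((B-A)@n);P=A+k*(B-A);return (P-c)@ux*1000,P[2]*1000
for f,b in(("x1",((95,225,30,25),(215,155,20,22))),("r_scene",((78,230,30,25),(200,160,25,28)))):
    im=cv2.imread(f"pics/{f}.png");c=np.array([.488,.3386,0])
    for X,Y,W,Hh in b:
        g=im[Y:Y+Hh,X:X+W].astype(int);v=g[:,:,2]
        mk=(v<cv2.GaussianBlur(v.astype(np.float32),(0,0),4)-14).astype(np.uint8)
        print(f,X,Y);print("\n".join("".join("%3d"%(q//2) for q in r) for r in v))
E
```

```text
16.4833
x1 95 225
 97 97 97 97 97 97 97 98 97 97 96 95 87 76 63 58 56 55 56 56 57 58 58 58 57 57 58 56 75102
 97 98 98 98 98 97 98 98 99 95 91 77 65 59 56 54 56 57 57 57 58 58 57 58 58 58 56 54 53 55
 98 98 98 98 98 98 98 95 94 76 66 60 58 56 56 56 57 57 58 58 58 58 59 59 58 56 53 51 45 38
 99 99 99 99 99 95 88 72 68 62 59 58 57 56 57 57 58 58 58 58 59 59 58 57 54 50 47 39 39 39
 99 99 99 98 96 73 38 35 53 58 57 56 56 57 57 58 58 58 58 59 59 57 55 51 48 39 38 39 38 39
 99 99 97 87 75 56 34 23 34 50 55 56 57 58 58 59 58 59 59 58 55 52 50 42 38 38 38 39 39 39
101101 95 74 60 59 49 33 24 33 50 57 58 58 58 58 59 58 56 53 50 44 38 38 38 38 39 39 40 40
101101101 76 54 55 56 47 33 25 33 52 57 59 60 59 57 53 51 47 37 38 38 38 38 39 40 40 40 39
100100 95 76 50 48 55 57 50 35 24 31 51 57 58 54 51 49 38 38 38 38 38 39 40 40 40 39 38 39
 94 91 72 48 40 38 49 57 58 52 36 25 28 46 50 50 40 38 38 38 38 39 39 40 40 39 39 38 40 44
 65 51 51 51 43 37 39 50 58 60 53 33 23 24 40 37 38 38 38 38 39 40 40 40 38 38 39 44 47 51
 51 51 51 51 47 39 37 40 51 57 56 41 23 16 31 38 38 38 39 40 40 40 39 37 39 41 46
[... 6279 characters left out ...]
9 89 89 89 89 89
 96109114114114113111 95 89114 98 56 54 75 99108 96 89 89 89 89 89 88 88 89
 67 62 62 59 56 57 59 60 61 61 60 55 42 28 48 57 58 79 86 86 86 86 86 87 87
 61 59 57 57 59 60 60 62 61 59 58 56 58 47 22 35 51 75 90 90 90 90 89 89 89
 57 56 58 59 61 61 62 60 58 57 57 57 49 34 25 32 52 76 89 89 89 89 89 89 89
 58 60 61 61 62 60 58 58 57 57 51 42 42 36 25 31 52 76 88 88 88 88 88 88 88
 60 61 62 62 59 58 58 58 53 43 42 41 40 35 23 28 43 70 87 87 86 86 86 87 87
 62 61 60 59 58 59 56 45 41 42 41 40 40 36 26 28 45 72 89 90 90 90 89 90 90
 60 59 58 59 58 50 41 42 41 40 39 39 37 37 30 35 61 80 89 89 89 89 88 89 89
 57 57 58 53 43 43 42 41 40 39 38 37 37 38 46 73 89 89 89 89 89 89 89 90 90
```

```bash
python3 - <<'E'
from h import *
m=ctrl.camera_model("scene");y=np.radians(-11.1);ux=np.array([np.cos(y),np.sin(y),0]);uy=np.array([-ux[1],ux[0],0])
def sz(uv,c):
    A=ray(m,[uv],0.)[0];B=ray(m,[uv],.1)[0];k=((c-A)@uy)/((B-A)@uy);P=A+k*(B-A);return np.array([(P-c)@ux*1000,P[2]*1000])
c=np.array([.4875,.3387,0])
for f,pts in(("x1",[(108,236),(225,169.8),(101.4,229),(218.3,165)]),("r",[(94,251),(213.8,180.8),(87.7,243.6),(206.8,176)])):
    for i,s in((0,-.013),(2,.013)):
        a=sz(pts[i],c+uy*s);b=sz(pts[i+1],c+uy*s);print(f,a.round(1),b.round(1),"len",(b-a)[0].round(1),"slope",((b-a)[1]/(b-a)[0]).round(4),"mid",((a+b)/2).round(1))
E
```

```text
x1 [-144.7   87.6] [141.8  86. ] len 286.4 slope -0.0055 mid [-1.4 86.8]
x1 [-143.5   87.9] [144.7  85. ] len 288.3 slope -0.0098 mid [ 0.6 86.5]
r [-178.    73.2] [108.3  74.6] len 286.3 slope 0.0048 mid [-34.9  73.9]
r [-176.7   73.4] [110.1  73.6] len 286.8 slope 0.0004 mid [-33.3  73.5]
```

```bash
python3 - <<'E'
from h import *
cv2.imwrite("pics/f_scene.png",ctrl.snapshot("scene")[:,:,::-1])
for a in("r","u"):print(a,near(f"pics/{a}_scene.png","pics/f_scene.png",75,228))
print(near("pics/r_scene.png","pics/f_scene.png",195,165))
print(ctrl.close_job())
E
```

```text
r ((-0.3244264486364976, -0.1368547883201039), 0.9659734714178392)
u ((0.11167334050671585, -0.08003050035646453), 0.7143358875204016)
((0.06349721799104202, -0.014138565176910589), 1.015396711635001)
the job is handed in; nothing more can be done
None
```

The bar balances about 34 mm from its middle, towards the end now farther from the robot (the heavy end, which dropped when I first let go). It now lies on the edge alone with the arm clear; the camera shows it level to within about 0.01 rad, and the job is handed in.

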